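Lock the bisque house onto the decorating stand

TASK

Pick up the green carrier plate by the little white bisque house on it and mount it on the sloping decorating stand: set the large end of its keyhole over the brass stud head, press it down against the sprung blue rails, then slide it down the slope until the slot is fully home under the head, and let go. Work gently: 10 to 15 N of push is plenty and 45 N between plate and stand would crack the bisque; leave the pots nearby alone.

Things in the scene. Friction and masses are not known exactly. Their poses are not given: they have to be found in the camera images.
- deck: Top board of the fixed wooden decorating stand, 210 x 190 x 12 mm, sloping 0.30 rad, low edge toward the robot, centre 75 mm above the table. Origin: centre of its upper face. x = up the slope, y = across, z = square out of the board.
- rail_tops (a point): Point 10 mm above the deck's origin along its z, midway between two blue sprung rails (each 120 mm along deck x, 14 mm wide, centred at deck y = +38 and -38 mm) that carry the plate. Their tops are here, at deck z = 10 mm, and sink together to 4 mm when pressed (4 N to start, 2 N per mm, 16 N at the bottom).
- track (a point): Middle of the stud's cross track, 20 mm above the deck's origin, level with the stud's top. The brass stud is clamped at deck x = 0, anywhere within 12 mm either way along deck y (not measured: see it or feel for it; it does not shift). Shank 8 mm thick; head 18 mm across, underside at deck z = 14 mm, top at 20 mm, upper 3.5 mm chamfered to 12 mm.
- plate: Loose green carrier plate, 130 (x) x 100 (y) x 6 mm (z), about 0.42 kg in all, lying flat, house upward. Origin: centre of its underside. Its keyhole goes right through and runs along +x. Mounted, its x points up the slope like the deck's x, its underside at deck z = 8 mm, pressed by the rails up against the stud head.
- big_end (a point): Centre of the keyhole's large end on the plate's underside, at plate x = +20, y = 0 mm: an octagon 22 mm across flats.
- slot_end (a point): Closed end of the keyhole's 12 mm wide slot, on the underside, at plate x = +54, y = 0 mm. Fully home, the stud's shank touches it, so it is 4 mm up the slope of the stud's axis (plate origin at deck x = -50 mm, after 30 mm of sliding). The plate slides only while it is held 2 to 6 mm down into the rails.
- house (a point): Centre of the white bisque house's body, fixed on the plate at plate x = -18, y = 0, z = 24 mm; axes as the plate's. The house is 30 (x) x 34 (y) x 36 mm (z) with flat walls, standing on the plate's top; a small roof on it rises 17 mm more. Grip it by its two side walls (34 mm apart, along y).
- glaze: Bystander: jar of 60 mm diameter, 85 mm high, blue cap, origin under its centre.
- vase: Bystander: white cup-like vase, 70 mm diameter, 90 mm high, origin under its centre.
- figure: Bystander: small white turned figure, 52 mm diameter, 80 mm high, origin under its centre.
Not all that is in view belongs to the job. Leave any red look-alike of the plate alone.

How it is judged:
By the outcome, as a careful person would: the job done as asked, in the order asked, and still so for the second after the job is handed in, with the robot touching nothing.
It also fails if it takes over 72 s, if anything falls off the work surface, if the arm or the gripper's body presses on something with over 40 N, if the wrist force passes 120 N, or if a joint passes its speed limit or range.

ROBOT

A 6-joint arm with a two-finger parallel gripper is mounted at the origin on the work surface. World frame = base frame: x ahead of the robot, y to its left, z up, the work surface at z = 0. Lengths are in m, angles in rad, forces in N, time in s.
With the tool pointing down it reaches from about 0.35 to 0.775 m from the base axis. Payload 7.3 kg.
Tool frame: the origin (TCP) lies between the finger pads; the fingertips stand 8 mm ahead of it and the grasp point (between the pads) lies 11 mm behind it (robot.nose_length is the distance from the TCP to the fingertips, in m); z points along the fingers, y is the line along which they close (so a half turn about z gives the same grasp; the last joint's range is limited). The gripper opens to 92 mm and grips with 3 to 60 N. Pads are 19 mm wide; open, the fingers measure 130 mm over their backs; the gripper's body (75 mm by 190 mm) begins 47 mm behind the grasp point.
Start: joints at [-1.348, 0.342, 1.524, -0, 1.275, -0.146], TCP at [0.189, -0.49, 0.211] pointing down, gripper open.
Joint ranges: [-2.53, 2.53], [-0.77, 2.02], [0.04, 2.7], [-1, 4.14], [0.28, 2.66], [-3.11, 3.11]. Speed limits (rad/s): [2.57, 2.57, 3.14, 3.14, 3.14, 3.14].

INTERFACE

Orientations are given as [roll, pitch, yaw] about the fixed x, y, z axes, in that order (R = Rz(yaw) Ry(pitch) Rx(roll)).
In Python, from cell import robot gives the robot as it stands. The module is installed in compiled form; this text tells all that it offers.
- The arm moves only by the shell command python3 -m jog 'ROWS' [FORCE]. ROWS is JSON, a list that holds one entry, the list of rows, each a list of 5 numbers: the gripper's target within -1 to 1 (fully open at 1, half-way at 0, shut at -1), then the shift along the tool's x, y, z in m, then the turn about the tool's z in rad. A call has 1 to 5 rows; each row is the pose to reach, as a shift and turn from the pose commanded when the call began, along the tool's axes at that moment; what a row does not reach only later rows make up. A row lasts 1/12 s, in which the tool goes at most 41.7 mm and 7.16 degrees, less where a joint would pass 70% of its speed; a pose out of reach is approached as far as the arm can. A call with a gripper value outside its range is refused whole. The fingers move at their own pace and stop on an object; FORCE is the grip in N (left out, the last holds). Time passes only in rows, so rows that repeat a pose let the fingers close. It gives the time, the measured TCP pose, the force, the opening and the grip force at its end, in the units of the state.
- robot.observe(): the state, without advancing time (a new reading comes with each control period).
- robot.read_camera(name): name is "side" or "top" or "wrist"; returns the picture (420x560x3 uint8, red, green, blue); there is no depth.
- robot.camera_model(name): a dict with "camera_matrix" (3x3 intrinsics, pixels), "position" and "attitude" of the camera in the world; the wrist camera has in their place "mount" (4x4, takes a point from camera to tool coordinates, whose origin is the TCP and whose axes are the flange's). Camera axes: x right, y down, z forward; pixel columns grow to the right and rows downward; lengths in m; the calibration is good to about 2 mm. A picture is of the moment at which its call begins: read the wrist's pose just before it. camera_model takes no time and is no camera call.
- robot.hand_in(): hands the job in; it is judged then, once.
The state is a dict: "time": time; "qpos": joint angles; "qvel": joint speeds; "joint_efforts": joint torques, N m; "tool_pos": TCP position; "tool_rot": TCP orientation; "contact_force": force on the tool from outside, world axes, zero at the start; "torque": the same for the moment, N m; "opening": finger opening in m; "grip_force": force on a finger pad.
Only numpy, scipy, OpenCV 4.12 (cv2) and the standard library are available. Lean on these libraries where they do the work, as an engineer would, in place of code of your own. Each camera call takes 0.05 s, during which the arm holds its last target. There are 200 camera calls.

## Working session

There is one attempt and no reset: what is moved stays moved. The work goes in short steps, Python scripts to look and compute and a shell command to move; the robot and the scene stay as the last step left them, time stands still between calls to the robot, and variables do not carry over. Pictures are saved under pics/ and viewed, at most 13 in all, crops included, and the job is handed in when it is done.

```bash
mkdir -p pics; python3 - <<'E'
from cell import robot
import cv2,json,numpy as np
s=robot.observe();print(s)
for n in ("side","top","wrist"):
    print(n,robot.camera_model(n))
ims=[robot.read_camera(n)[:,:,::-1] for n in ("side","top")]
for n,i in zip(("side","top"),ims): cv2.imwrite(f"pics/{n}0.png",i)
E
```

```text
{'time': 0.0, 'qpos': array([-1.34800206e+00,  3.42742207e-01,  1.52506364e+00, -2.49612948e-05,
        1.27538016e+00, -1.45979020e-01]), 'qvel': array([ 5.51556361e-04, -1.63051855e-03,  3.75428025e-04,  8.10175979e-05,
        5.07645273e-04, -2.84461180e-04]), 'joint_efforts': array([ 2.11041042e-03, -4.31237304e+01, -2.44223160e+01,  7.19958334e-02,
        5.57671837e-02, -1.16507103e-04]), 'tool_pos': array([ 0.18917074, -0.48925255,  0.2105186 ]), 'tool_rot': array([-3.14001277e+00, -2.08156815e-04,  3.68780413e-01]), 'contact_force': array([ 0.22753143, -0.24564174,  0.21359013]), 'torque': array([-0.0188963 ,  0.01682333,  0.01078469]), 'grip_force': 0.0, 'opening': 0.09186971201018955}
side {'camera_matrix': array([[478.14550763,   0.        , 282.30415284],
       [  0.        , 478.14550763, 213.77364261],
       [  0.        ,   0.        ,   1.        ]]), 'position': array([0.0158004 , 0.62748713, 0.81643926]), 'attitude': array([-2.35039231,  0.01247849, -2.39811514])}
top {'camera_matrix': array([[436.70433827,   0.        , 285.60087016],
       [  0.        , 436.70433827, 211.86047333],
       [  0.        ,   0.        ,   1.        ]]), 'position': array([0.3510192 , 0.08036411, 1.14901584]), 'attitude': array([-2.99790959, -0.00899251, -1.56742574])}
wrist {'camera_matrix': array([[339.67503622,   0.        , 278.05159024],
       [  0.        , 339.67503622, 206.75521009],
       [  0.        ,   0.        ,   1.        ]]), 'mount': array([[ 7.98717498e-04, -9.51343974e-01, -3.08129851e-01,
         8.39675557e-02],
       [ 9.99998995e-01,  1.12070594e-03, -8.68011147e-04,
        -8.21101612e-04],
       [ 1.17110013e-03, -3.08128848e-01,  9.51343913e-01,
        -1.73473157e-01],
       [ 0.00000000e+00,  0.00000000e+00,  0.00000000e+00,
         1.00000000e+00]])}
```

View pics/side0.png

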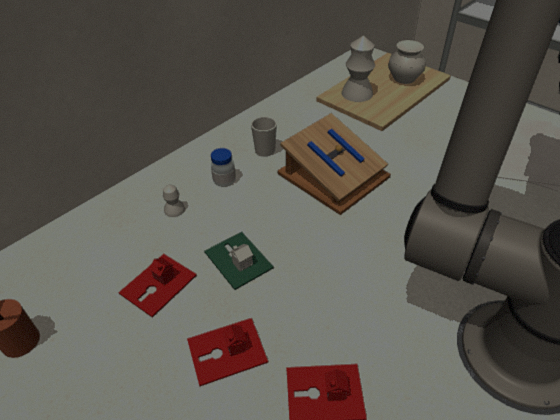

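View pics/top0.png

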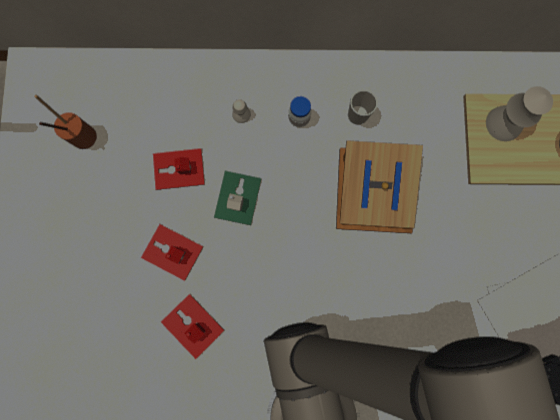

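Candidates for the plate, in the top view: green plate with white house at (238,198); red look-alikes at (179,169), (173,252) and (193,326). I choose the green one. The keyhole points up-image (+x). The deck is at (382,186) with blue rails at (367,184) and (397,186), and the stud is near (386,186). The vase is at (362,107), the glaze jar at (300,110) and the figure at (240,110).

```bash
cat >h.py <<'E'
import numpy as np,cv2
from scipy.spatial.transform import Rotation as R
from scipy.optimize import least_squares
from cell import robot
def rot(a): return R.from_euler('xyz',a).as_matrix()
def cam(n,s=None):
    m=robot.camera_model(n);K=m["camera_matrix"]
    if n=="wrist":
        T=np.eye(4);T[:3,:3]=rot(s["tool_rot"]);T[:3,3]=s["tool_pos"];T=T@m["mount"]
        return K,T[:3,:3],T[:3,3]
    return K,rot(m["attitude"]),np.array(m["position"])
def proj(c,P):
    K,Rc,p=c;q=(np.atleast_2d(P)-p)@Rc;q=q@K.T;return q[:,:2]/q[:,2:]
def ray(c,uv,z):
    K,Rc,p=c;d=Rc@np.linalg.solve(K,[uv[0],uv[1],1]);return p+d*(z-p[2])/d[2]
def mask(im,h0,h1,smin=100,vmin=30):
    h=cv2.cvtColor(im,cv2.COLOR_BGR2HSV);return cv2.inRange(h,(h0,smin,vmin),(h1,255,255))
def hulls(m,amin=60):
    c=cv2.findContours(m,cv2.RETR_EXTERNAL,cv2.CHAIN_APPROX_NONE)[0]
    c=[x for x in c if cv2.contourArea(x)>amin]
    return sorted([cv2.convexHull(x)[:,0].astype(float) for x in c],key=lambda x:-cv2.contourArea(x.astype(np.float32)))
def hullres(obs,mod):
    """signed distances of observed hull points to the model hull"""
    h=cv2.convexHull(mod.astype(np.float32))
    return [cv2.pointPolygonTest(h,(float(a),float(b)),True) for a,b in obs]+[0.5*cv2.pointPolygonTest(obs.astype(np.float32),(float(a),float(b)),True) for a,b in mod]
def box(x,y,z): return np.array([(a,b,c) for a in x for b in y for c in z])/1000
def plateT(p): return rot([0,0,p[2]]),np.array([p[0],p[1],0])
def deckT(p): return rot([0,0,p[2]])@rot([0,-.3,0]),np.array([p[0],p[1],.075])
E
python3 - <<'E'
from h import *
ims={n:cv2.imread(f"pics/{n}0.png") for n in("side","top")}
ob={}
for n,im in ims.items():
    g=hulls(mask(im,60,88),300);b=hulls(mask(im,112,128,150),60)
    print(n,[ (len(x),x.mean(0).round()) for x in g],[(len(x),x.mean(0).round()) for x in b]);ob[n]=(g,b)
def fp(p):
    A,t=plateT(p);r=[]
    for n in ob: r+=hullres(ob[n][0][0],proj(cam(n),box((-65,65),(-50,50),(0,6))@A.T+t))
    return np.array(r)
p=least_squares(fp,[.4,.2,-.15],diff_step=1e-3,loss='soft_l1',x_scale=[.01,.01,.05]);print(p.x,abs(p.fun).mean())
E
```

```text
side [(13, array([241., 261.]))] []
top [(19, array([237., 197.]))] []
[ 0.55675471  0.19862516 -0.18798342] 1.0682803861570462
```

```bash
python3 - <<'E'
from h import *
ims={n:cv2.imread(f"pics/{n}0.png") for n in("side","top")}
print(cv2.cvtColor(ims["top"],cv2.COLOR_BGR2HSV)[184,362:404:3].tolist())
ob={}
for n,im in ims.items():
    b=hulls(mask(im,105,130,120,40),60)
    b=[x for x in b if len(x)>3]
    print(n,[(len(x),x.mean(0).round(),cv2.contourArea(x.astype(np.float32))) for x in b]);ob[n]=np.vstack(sorted(b,key=lambda x:-cv2.contourArea(x.astype(np.float32)))[:2])
def fp(p):
    A,t=deckT(p);r=[]
    for n in ob: r+=hullres(cv2.convexHull(ob[n].astype(np.float32))[:,0],proj(cam(n),box((-60,60),(-45,45),(0,10))@A.T+t))
    return np.array(r)
for s in([.58,-.17,0],):
    p=least_squares(fp,s,diff_step=1e-3,loss='soft_l1',x_scale=[.01,.01,.05]);print(p.x,abs(p.fun).mean())
E
```

```text
[[18, 130, 133], [108, 190, 118], [108, 200, 115], [15, 9, 56], [15, 9, 57], [170, 13, 57], [135, 9, 55], [18, 179, 117], [19, 175, 124], [170, 14, 55], [17, 107, 105], [109, 201, 113], [108, 213, 115], [17, 129, 132]]
side [(13, array([220., 157.]), 252.5), (12, array([325., 157.]), 251.0), (12, array([345., 145.]), 221.5)]
top [(14, array([301., 107.]), 298.5), (10, array([396., 187.]), 237.5), (9, array([366., 184.]), 234.0)]
[ 0.72110482 -0.01529802  0.        ] 24.06019002699527
```

```bash
python3 - <<'E'
from h import *
ims={n:cv2.imread(f"pics/{n}0.png") for n in("side","top")}
ob={}
for n,im in ims.items():
    b=[x for x in hulls(mask(im,105,130,120,40),60) if x[:,0].mean()>(310 if n=="top" else 260)]
    ob[n]=cv2.convexHull(np.vstack(b[:2]).astype(np.float32))[:,0]
def fp(p):
    A,t=deckT(p);r=[]
    for n in ob: r+=hullres(ob[n],proj(cam(n),box((-60,60),(-45,45),(0,10))@A.T+t))
    return np.array(r)
p=least_squares(fp,[.58,-.17,0],diff_step=1e-3,loss='soft_l1',x_scale=[.01,.01,.05]);print(p.x,abs(p.fun).mean())
A,t=deckT(p.x)
for n in ims:print(n,proj(cam(n),np.array([[0,-.012,.02],[0,0,.02],[0,.012,.02]])@A.T+t).round(1).tolist())
E
```

```text
[ 5.77244982e-01 -1.67835594e-01  2.74897617e-08] 0.7778189541899856
side [[340.8, 146.0], [337.9, 148.2], [334.9, 150.3]]
top [[387.5, 185.2], [382.6, 185.2], [377.8, 185.2]]
```

```bash
M='python3 -m jog'
python3 -m jog '[[[1,0.04,-0.015,-0.017,0],[1,0.08,-0.03,-0.02,0],[1,0.115,-0.04,-0.02,0],[1,0.15,-0.055,-0.02,0],[1,0.16,-0.055,-0.02,0]]]' >/dev/null
python3 -m jog '[[[1,0.04,-0.015,-0.017,0],[1,0.08,-0.03,-0.02,0],[1,0.115,-0.04,-0.02,0],[1,0.15,-0.055,-0.02,0],[1,0.16,-0.055,-0.02,0]]]' >/dev/null
python3 -m jog '[[[1,0.04,-0.015,-0.005,0.12],[1,0.08,-0.03,-0.01,0.24],[1,0.11,-0.045,-0.01,0.369],[1,0.142,-0.056,-0.01,0.369],[1,0.142,-0.056,-0.01,0.369]]]'
python3 -m jog '[[[1,0,0,0,0],[1,0,0,0,0],[1,0,0,0,0]]]'
python3 - <<'E'
from h import *
s=robot.observe();im=robot.read_camera("wrist")[:,:,::-1];cv2.imwrite("pics/w1.png",im);np.save("w1.npy",np.r_[s["tool_pos"],s["tool_rot"]])
print(s["tool_pos"],s["tool_rot"],s["time"],s["qpos"])
E
```

```text
time: 1.35
tool_pos: [0.5638, -0.1643, 0.2603]
tool_rot: [-3.14, -0.001, 0.003]
contact_force: [-1.0, -0.2, 0.1]
opening: 0.0919
grip_force: 0.0
time: 1.6
tool_pos: [0.5595, -0.1696, 0.261]
tool_rot: [3.141, 0.001, -0.001]
contact_force: [-0.2, 0.5, -0.4]
opening: 0.0917
grip_force: 0.0
[ 0.55953744 -0.16955688  0.26097481] [ 3.14133775e+00  8.64745392e-04 -1.39340428e-03] 1.6 [-4.24944609e-01  4.23774549e-01  1.26206712e+00 -5.91653532e-04
  1.45643458e+00  1.14731273e+00]
```

View pics/w1.png

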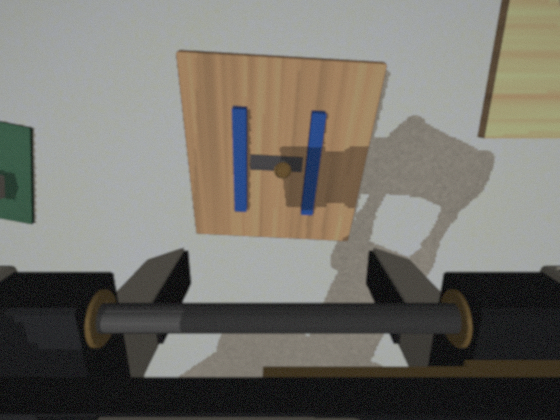

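The wrist view shows the deck with corners near (179,51), (386,63), (349,240) and (197,233). The rails are at (240,160) and (314,163), the stud head at (283,170) and the dark cross-track between them.

```bash
python3 - <<'E'
from h import *
im=cv2.imread("pics/w1.png");v=np.load("w1.npy")
W=cam("wrist",dict(tool_pos=v[:3],tool_rot=v[3:]))
b=[x for x in hulls(mask(im,100,130,120,25),60)];print([(x.mean(0).round(),cv2.contourArea(x.astype(np.float32))) for x in b])
rl=cv2.convexHull(np.vstack(b[:2]).astype(np.float32))[:,0]
ti=[(n,cv2.imread(f"pics/{n}0.png")) for n in("side","top")]
obs=[(W,rl)]
for n,i in ti:
    bb=[x for x in hulls(mask(i,105,130,120,40),60) if x[:,0].mean()>(310 if n=="top" else 260)]
    obs.append((cam(n),cv2.convexHull(np.vstack(bb[:2]).astype(np.float32))[:,0]))
corn=np.array([(179,51),(386,63),(349,240),(197,233)],float)
def fit(obs,c):
    def f(p):
        A,t=deckT([p[0],p[1],p[2]-1]);r=[]
        for C,o in obs:r+=hullres(o,proj(C,box((-60,60),(-45,45),(0,10))@A.T+t))
        if c: r+=list((proj(W,np.array([[.105,.095,0],[.105,-.095,0],[-.105,-.095,0],[-.105,.095,0]])@A.T+t)-corn).ravel())
        return np.array(r)
    p=least_squares(f,[.577,-.168,.98],diff_step=1e-3,loss='soft_l1',x_scale=[.01,.01,.05]);x=p.x-[0,0,1];print(x,abs(p.fun).mean());return x
for i in range(3):fit(obs[i:i+1],False)
fit(obs[:1],True);x=fit(obs,True)
# stud head: brass pixels close to predicted point
A,t=deckT(x)
for n,I,C,r in(("wrist",im,W,22),("top",ti[1][1],cam("top"),9),("side",ti[0][1],cam("side"),8)):
    c=proj(C,A@[0,0,.02]+t)[0];m=mask(I,8,28,110,40)
    # inside the track band only: between rails
    y0,x0=int(c[1]),int(c[0]);win=I[y0-r:y0+r+1,x0-r:x0+r+1]
    big=cv2.resize(win,(240,240),interpolation=cv2.INTER_CUBIC);cv2.imwrite(f"pics/_{n}.png",big);print(n,c,x0-r,y0-r,240/(2*r+1))
    print([(k,proj(C,A@[0,k/1000,.02]+t)[0].round(1)) for k in(-12,-6,0,6,12)])
cv2.imwrite("pics/studs.png",np.hstack([cv2.imread(f"pics/_{n}.png") for n in("wrist","top","side")]))
E
```

```text
[(array([239., 159.]), 1238.5), (array([313., 154.]), 1226.0)]
[ 0.57507427 -0.16640198 -0.02966993] 1.0350537196639684
[ 0.58109357 -0.16957776 -0.02627507] 0.656733939883723
[ 0.57564364 -0.1673827  -0.03170264] 0.6078347314494541
[ 0.57572573 -0.16672215 -0.04542593] 1.2953123211620545
[ 0.57635734 -0.16666039 -0.04474515] 1.0028587934525195
wrist [275.96991163 171.48828822] 253 149 5.333333333333333
[(-12, array([287.7, 172. ])), (-6, array([281.9, 171.7])), (0, array([276. , 171.5])), (6, array([270.1, 171.2])), (12, array([264.2, 171. ]))]
top [382.0617086 185.522883 ] 373 176 12.631578947368421
[(-12, array([386.9, 185.8])), (-6, array([384.5, 185.6])), (0, array([382.1, 185.5])), (6, array([379.6, 185.4])), (12, array([377.2, 185.3]))]
side [337.81034969 148.55815106] 329 140 14.117647058823529
[(-12, array([340.9, 146.5])), (-6, array([339.4, 147.5])), (0, array([337.8, 148.6])), (6, array([336.2, 149.6])), (12, array([334.7, 150.7]))]
```

View pics/studs.png

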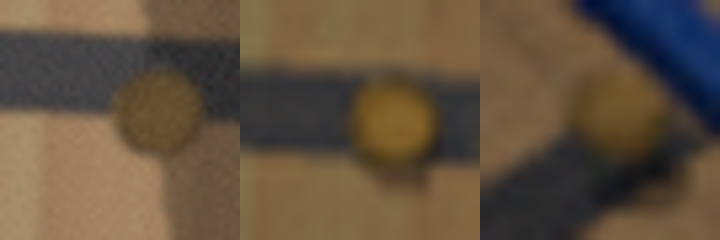

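```bash
python3 -m jog '[[[1,-0.013,0,0.035,0.035],[1,-0.026,0,0.07,0.035],[1,-0.035,0.003,0.1,0.035],[1,-0.035,0.003,0.1,0.035],[1,-0.035,0.003,0.1,0.035]]]' >/dev/null
python3 -m jog '[[[1,0,0,0,0],[1,0,0,0,0],[1,0,0,0,0]]]'
python3 - <<'E'
from h import *
s=robot.observe();im=robot.read_camera("wrist")[:,:,::-1];cv2.imwrite("pics/w2.png",im);v=np.r_[s["tool_pos"],s["tool_rot"]];np.save("w2.npy",v);print(v)
cv2.imwrite("pics/w2v.png",cv2.resize(im[40:260,130:430],(800,587),interpolation=cv2.INTER_CUBIC))
E
```

```text
time: 2.32
tool_pos: [0.5268, -0.172, 0.1633]
tool_rot: [3.14, -0.004, -0.035]
contact_force: [0.4, 0.8, -0.5]
opening: 0.0914
grip_force: 0.0
[ 0.52684869 -0.17195229  0.1632708   3.13987472 -0.00379542 -0.0351435 ]
```

View pics/w2v.png

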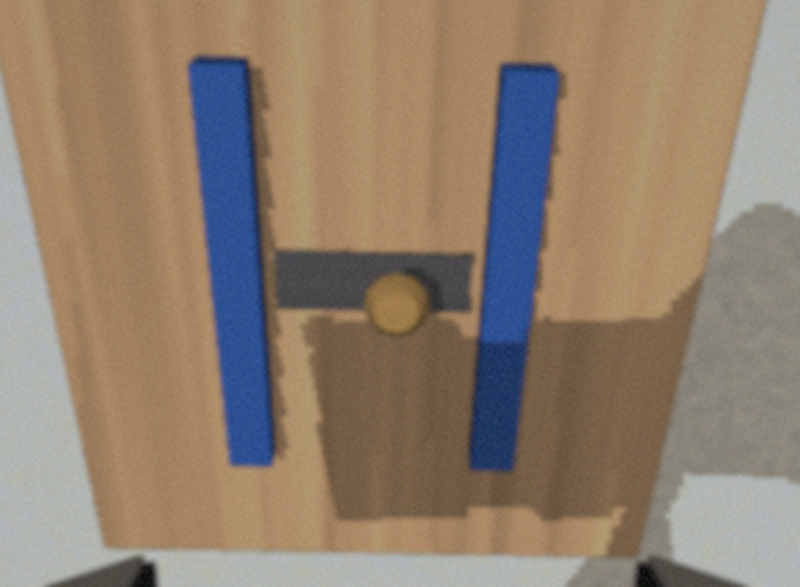

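The crop shows both rails undisturbed and the stud head at about crop (397,302), which is wrist pixel (278.5,152.7). It sits right of mid-track.

```bash
python3 - <<'E'
from h import *
obs=[]
for k in("w1","w2"):
    v=np.load(k+".npy");C=cam("wrist",dict(tool_pos=v[:3],tool_rot=v[3:]))
    b=hulls(mask(cv2.imread(f"pics/{k}.png"),100,130,120,25),60);obs.append((C,cv2.convexHull(np.vstack(b[:2]).astype(np.float32))[:,0]))
def fit(obs):
    def f(p):
        A,t=deckT([p[0],p[1],p[2]-1]);r=[]
        for C,o in obs:r+=hullres(o,proj(C,box((-60,60),(-45,45),(0,10))@A.T+t))
        return np.array(r)
    p=least_squares(f,[.577,-.168,.98],diff_step=1e-3,loss='soft_l1',x_scale=[.01,.01,.05]);x=p.x-[0,0,1];print(x,abs(p.fun).mean());return x
x=fit(obs[1:]);fit(obs)
A,t=deckT(x);C=obs[1][0]
for z in(.015,.017,.02):
    q=least_squares(lambda k:proj(C,A@[k[0],k[1],z]+t)[0]-[278.5,152.7],[0,0],x_scale=.01);print(z,q.x,A@np.r_[q.x,z]+t)
q=proj(C,A@[0,-.007,.017]+t)
print(q, cv2.cvtColor(cv2.imread("pics/w2.png"),cv2.COLOR_BGR2HSV)[150,270:290:3].tolist())
E
```

```text
[ 0.57462228 -0.16619576 -0.06279768] 1.236496877212673
[ 0.57459175 -0.16643528 -0.05038454] 1.2167529396338495
0.015 [ 0.00230912 -0.00695669] [ 0.57196327 -0.17299899  0.09001244]
0.017 [ 0.00328019 -0.00694327] [ 0.57230011 -0.17300673  0.09221008]
0.02 [ 0.0047368  -0.00692313] [ 0.57280537 -0.17301832  0.09550655]
[[278.45133303 156.81733346]] [[18, 136, 143], [18, 138, 150], [18, 131, 154], [19, 132, 153], [18, 133, 148], [18, 135, 132], [18, 130, 118]]
```

```bash
python3 - <<'E'
import re
s=open("h.py").read()
s=s.replace("for a,b in mod]","for a,b in h[:,0]]");open("h.py","w").write(s)
E
cat >fd.py <<'E'
from h import *
obs=[]
for k in("w1","w2"):
    v=np.load(k+".npy");C=cam("wrist",dict(tool_pos=v[:3],tool_rot=v[3:]))
    obs.append((C,[cv2.convexHull(b.astype(np.float32))[:,0] for b in sorted(hulls(mask(cv2.imread(f"pics/{k}.png"),100,130,120,25),60)[:2],key=lambda h:h[:,0].mean())]))
def fit(obs,free=False):
    def f(p):
        A,t=deckT([p[0],p[1],p[2]-1]);t=t+[0,0,p[3]-1 if free else 0];r=[]
        for C,o in obs:
            for h,y in zip(o,((31,45),(-45,-31))):r+=hullres(h,proj(C,box((-60,60),y,(0,10))@A.T+t))
        return np.array(r)
    p=least_squares(f,[.577,-.168,.98,1],diff_step=1e-3,loss='soft_l1',x_scale=[.01,.01,.05,.01]);x=p.x-[0,0,1,1];print(x,abs(p.fun).mean());return x
for o in(obs[:1],obs[1:],obs):fit(o)
x=fit(obs[1:],True);fit(obs,True)
x=fit(obs)
A,t=deckT(x);C=obs[1][0]
for z in(.017,.02):
    q=least_squares(lambda k:proj(C,A@[k[0],k[1],z]+t)[0]-[278.5,152.7],[0,0],x_scale=.01);print(z,q.x,A@np.r_[q.x,z]+t)
E
python3 fd.py
```

```text
[ 0.57377975 -0.16653823 -0.0583059   0.        ] 1.1680869494779271
[ 0.57458123 -0.16617743 -0.06175378  0.        ] 1.3825178314775726
[ 0.5743395  -0.16638515 -0.05872128  0.        ] 1.3216201876583018
[ 0.57522341 -0.16629352 -0.05640983 -0.00529687] 0.9558583646558555
[ 0.57507939 -0.16640895 -0.05543702 -0.00577024] 1.0348257474144964
[ 0.5743395  -0.16638515 -0.05872128  0.        ] 1.3216201876583018
0.017 [ 0.00354708 -0.00672941] [ 0.5723122  -0.173007    0.09228895]
0.02 [ 0.00500377 -0.00671134] [ 0.57281746 -0.1730186   0.09558545]
```

```bash
cat >>fd.py <<'E'
print('---')
cr=np.array([(191,60),(247,60),(273,465),(231,465),(502,66),(558,68),(513,470),(471,468)],float)
uv=(cr+.5)/(800/300)-.5+[130,40]
md=np.array([(60,45,10),(60,31,10),(-60,31,10),(-60,45,10),(60,-31,10),(60,-45,10),(-60,-45,10),(-60,-31,10)])/1000
dk=np.array([(105,547),(638,556)],float);duv=(dk+.5)/(800/300)-.5+[130,40];dm=np.array([(-.105,.095,0),(-.105,-.095,0)])
def ff(free,D):
    def f(p):
        A,t=deckT([p[0],p[1],p[2]]);A=A@rot([0,p[4] if free>1 else 0,0]);t=t+[0,0,p[3] if free else 0]
        r=(proj(C,md@A.T+t)-uv)
        if D: r=np.vstack([r,proj(C,dm@A.T+t)-duv])
        return r.ravel()
    p=least_squares(f,[.577,-.168,-.03,0,0],x_scale=[.01,.01,.05,.01,.05]);print(free,D,p.x.round(4),abs(p.fun).mean());
    A,t=deckT(p.x);A=A@rot([0,p.x[4],0]);t=t+[0,0,p.x[3]]
    for z in(.017,):
        q=least_squares(lambda k:proj(C,A@[k[0],k[1],z]+t)[0]-[278.5,152.7],[0,0],x_scale=.01);print(z,q.x.round(4),A@np.r_[q.x,z]+t)
    if free==1: print(p.fun.reshape(-1,2).round(1).tolist())
for fr in(0,1,2):
    for D in(0,1): ff(fr,D)
E
python3 fd.py | sed 1,/---/d
```

```text
0 0 [ 0.5767 -0.1667 -0.0548  0.      0.    ] 0.4820813799033594
0.017 [ 0.001  -0.0066] [ 0.57219505 -0.17300431  0.09152466]
0 1 [ 0.5767 -0.1667 -0.0548  0.      0.    ] 0.5293285637563259
0.017 [ 0.0009 -0.0066] [ 0.57219277 -0.17300426  0.09150976]
1 0 [ 0.5766 -0.1666 -0.0548 -0.0013  0.    ] 0.49103611776542877
0.017 [ 0.0008 -0.0066] [ 0.57199169 -0.17299965  0.09019783]
[[-1.2, 0.1], [-0.4, 0.6], [0.5, -0.4], [-0.3, -0.7], [0.4, 0.5], [1.1, 0.2], [0.4, -0.5], [-0.4, -0.1]]
1 1 [ 0.5766 -0.1666 -0.0547 -0.0015  0.    ] 0.4707770114022349
0.017 [ 0.0008 -0.0066] [ 0.57195649 -0.17299884  0.08996819]
[[-1.2, 0.2], [-0.4, 0.7], [0.5, -0.5], [-0.3, -0.8], [0.3, 0.5], [1.0, 0.3], [0.3, -0.6], [-0.4, -0.2], [-0.4, -0.2], [0.6, 0.1]]
2 0 [ 0.5764 -0.1666 -0.0544 -0.0031  0.0281] 0.25189507608966455
0.017 [ 0.0003 -0.0067] [ 0.57170608 -0.17299309  0.08833443]
2 1 [ 0.5765 -0.1666 -0.0545 -0.003   0.016 ] 0.362821510073152
0.017 [ 0.0003 -0.0067] [ 0.5717161  -0.17299332  0.08839982]
```

```bash
python3 -m jog '[[[1,0,-0.04,0,0],[1,0,-0.08,0,0],[1,0,-0.12,0,0],[1,0,-0.16,0,0],[1,0,-0.2,0,0]]]' >/dev/null
python3 -m jog '[[[1,-0.004,-0.04,0,0.1],[1,-0.008,-0.08,0.01,0.15],[1,-0.013,-0.12,0.013,0.15],[1,-0.013,-0.16,0.013,0.15],[1,-0.013,-0.177,0.013,0.15]]]' >/dev/null
python3 -m jog '[[[1,0,0,0,0],[1,0,0,0,0],[1,0,0,0,0],[1,0,0,0,0]]]'
python3 - <<'E'
from h import *
s=robot.observe();im=robot.read_camera("wrist")[:,:,::-1];cv2.imwrite("pics/w3.png",im);v=np.r_[s["tool_pos"],s["tool_rot"]];np.save("w3.npy",v);print(v)
C=cam("wrist",dict(tool_pos=v[:3],tool_rot=v[3:]));A,t=plateT([.557,.199,-.188])
c=proj(C,t)[0];print(c);x0=int(np.clip(c[0]-150,0,260));y0=int(np.clip(c[1]-110,0,200));print(x0,y0)
cv2.imwrite("pics/w3v.png",cv2.resize(im[y0:y0+220,x0:x0+300],(800,587),interpolation=cv2.INTER_CUBIC))
E
```

```text
time: 3.53
tool_pos: [0.526, 0.2047, 0.1485]
tool_rot: [3.141, -0.0, -0.187]
contact_force: [0.1, 0.3, -0.6]
opening: 0.0918
grip_force: 0.0
[ 5.25968505e-01  2.04703018e-01  1.48497719e-01  3.14139136e+00
 -4.46944732e-04 -1.86649690e-01]
[278.90929757 154.16835393]
128 44
```

View pics/w3v.png

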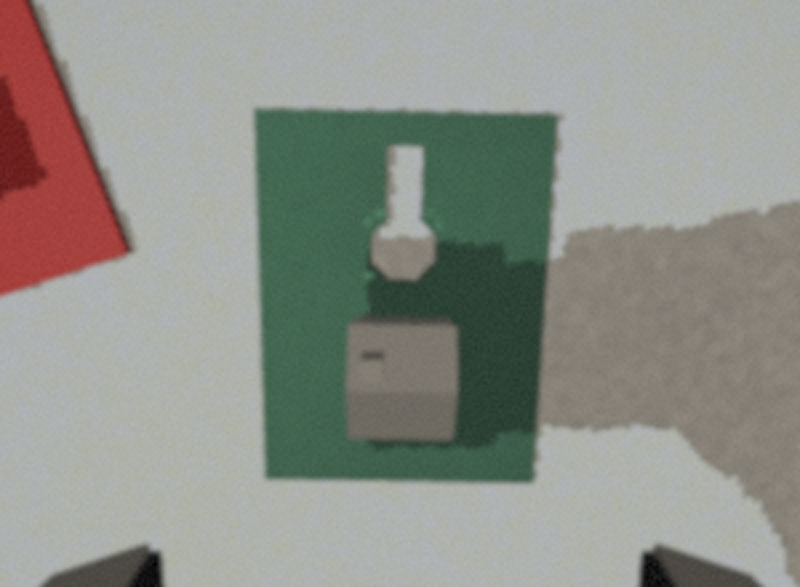

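The crop confirms the green plate. Its corners are at crop (256,108), (557,115), (534,481) and (266,478), the octagon at (403,250), the slot end at (406,145) and the white house at (403,380). The red look-alike is well left.

```bash
python3 - <<'E'
from h import *
v=np.load("w3.npy");C=cam("wrist",dict(tool_pos=v[:3],tool_rot=v[3:]))
cr=np.array([(256,108),(557,115),(534,481),(266,478),(406,145)],float);uv=(cr+.5)/(800/300)-.5+[128,44]
md=np.array([(65,50,6),(65,-50,6),(-65,-50,6),(-65,50,6),(54,0,6)])/1000
p=least_squares(lambda p:(proj(C,md@plateT(p)[0].T+plateT(p)[1])-uv).ravel(),[.557,.199,-.188],x_scale=[.01,.01,.05])
print(p.x,p.fun.round(1));A,t=plateT(p.x);g=A@[-.018,0,0]+t
print("house",g,p.x[2])
dy=v[5];X=np.array([np.cos(dy),np.sin(dy)]);Y=np.array([np.sin(dy),-np.cos(dy)]);d=g[:2]-v[:2]
print("tool shift x,y",d@X,d@Y,"turn",dy-p.x[2])
E
```

```text
[ 0.55362094  0.19969032 -0.20313099] [-0.6 -0.1  0.6 -0.7 -0.   0.7 -0.1  0.1  0.   0.2]
house [0.53599102 0.20332158 0.        ] -0.20313099450659614
tool shift x,y 0.010104793348565193 -0.0005024152066913487 turn 0.016481304234028965
```

```bash
python3 -m jog '[[[1,0.01,0,0.03,0.016],[1,0.01,0,0.06,0.016],[1,0.01,-0.0005,0.09,0.016],[1,0.01,-0.0005,0.115,0.016],[1,0.01,-0.0005,0.129,0.016]]]' >/dev/null
python3 -m jog '[[[1,0,0,0,0],[1,0,0,0,0],[1,0,0,0,0]]]'
python3 -m jog '[[[-1,0,0,0,0],[-1,0,0,0,0],[-1,0,0,0,0],[-1,0,0,0,0],[-1,0,0,0,0]]]' 25
python3 -m jog '[[[-1,0,0,0,0],[-1,0,0,0,0],[-1,0,0,0,0],[-1,0,0,0,0],[-1,0,0,0,0]]]' 25
```

```text
time: 4.25
tool_pos: [0.5367, 0.2041, 0.0205]
tool_rot: [-3.141, -0.002, -0.202]
contact_force: [0.4, 0.8, 0.7]
opening: 0.0918
grip_force: 0.0
time: 4.67
tool_pos: [0.5357, 0.2046, 0.0196]
tool_rot: [-3.141, -0.001, -0.201]
contact_force: [-0.0, -0.4, -0.3]
opening: 0.0633
grip_force: 0.0
time: 5.08
tool_pos: [0.5354, 0.2042, 0.0191]
tool_rot: [3.141, 0.0, -0.201]
contact_force: [-0.6, -2.0, 0.4]
opening: 0.0336
grip_force: 25.0
```

```bash
python3 -m jog '[[[-1,0,0,-0.008,0],[-1,0,0,-0.025,0],[-1,0,0,-0.05,0],[-1,0,0,-0.08,0],[-1,0,0,-0.11,0]]]' >/dev/null
python3 -m jog '[[[-1,0,0,-0.03,0],[-1,0,0,-0.05,0],[-1,0,0,-0.06,0],[-1,0,0,-0.06,0],[-1,0,0,-0.06,0]]]'
python3 - <<'E'
from h import *
s=robot.observe();im=robot.read_camera("wrist")[:,:,::-1];cv2.imwrite("pics/w4.png",im);v=np.r_[s["tool_pos"],s["tool_rot"]];np.save("w4.npy",v);print(v)
E
```

```text
time: 5.92
tool_pos: [0.5349, 0.2045, 0.1883]
tool_rot: [3.141, 0.001, -0.201]
contact_force: [-0.0, -0.2, -5.7]
opening: 0.0339
grip_force: 25.0
[ 5.34934858e-01  2.04476993e-01  1.88256756e-01  3.14099515e+00
  1.38009380e-03 -2.01158742e-01]
```

View pics/w4.png

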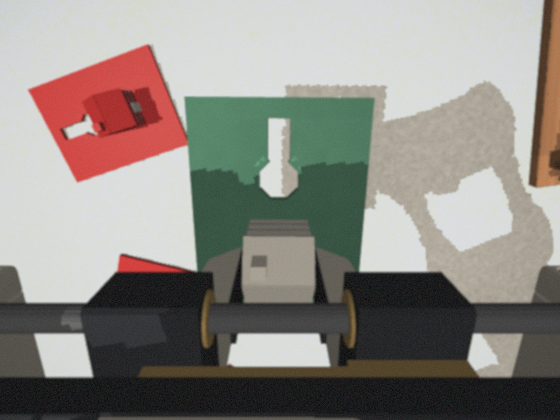

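The plate hangs level in the grip. Its far corners are at (185,97) and (374,98), the slot end at (279,118) and the octagon centre at about (279,180).

```bash
python3 - <<'E'
from h import *
m=robot.camera_model("wrist");M=m["mount"];C=(m["camera_matrix"],M[:3,:3],M[:3,3])
uv=np.array([(185,97),(374,98),(279.2,118),(279,180),(262+.5,0)],float)[:4]
md=np.array([(65,50,6),(65,-50,6),(54,0,6),(20,0,6)])/1000
B=np.diag([1.,-1,-1]) # plate axes in tool
def f(p):
    A=B@rot([0,p[3],p[2]]);P=(md-[-.018,0,0])@A.T+[p[0],p[1],.0191]
    return np.r_[(proj(C,P)-uv).ravel(),p[3]/.02*1]
p=least_squares(f,[0,0,0,0],x_scale=[.01,.01,.05,.05]);print("house x,y in tool mm, yaw, pitch(+nose down)",p.x.round(4),p.fun.round(1))
E
```

```text
house x,y in tool mm, yaw, pitch(+nose down) [ 0.0002 -0.0005 -0.0042  0.0186] [-0.4 -0.5  0.3 -0.5  0.1  0.5 -0.   0.6  0.9]
```

```bash
cat >plan.py <<'E'
from h import *
D=np.array([.5771,-.1667,-.0545]);SY=-.0066;A,t=deckT(D)
def tcp(phi,front=None,under=None,slide=0):
    """phi: plate nose-down angle relative to deck; front: deck z of front lower edge; under: underside z (phi=0)"""
    c,s=np.cos(phi),np.sin(phi)
    r=lambda x,z:np.array([c*x+s*z,-s*x+c*z])   # plate xz -> deck xz
    be=r(.020,.003);fe=r(.065,0);ox=-be[0]-slide;oz=(front-fe[1]) if front is not None else under
    g=r(-.018,.030)+[ox,oz]
    return A@[g[0],SY,g[1]]+t-[0,0,.011]
if __name__=="__main__":
    s=robot.observe();p=s["tool_pos"];y=s["tool_rot"][2]
    seq=[("hover",tcp(.3,.030)),("touch",tcp(.3,.010)),("p.2",tcp(.2,.010)),("p.1",tcp(.1,.010)),("p0",tcp(0,.010)),("press6",tcp(0,under=.006)),("home",tcp(0,under=.006,slide=.030))]
    print(p.round(4),y.round(4),"turn",round(y-D[2],4))
    for yy in(y,D[2]):
        X=np.array([np.cos(yy),np.sin(yy),0]);Y=np.array([np.sin(yy),-np.cos(yy),0])
        for n,q in seq: d=q-p;print(n,q.round(4),"tool shift",(d@X).round(4),(d@Y).round(4),(-d[2]).round(4))
E
python3 plan.py
```

```text
[0.5345 0.2043 0.1874] -0.2012 turn -0.1467
hover [ 0.5252 -0.1705  0.1351] tool shift 0.0658 0.3691 0.0523
touch [ 0.5311 -0.1708  0.116 ] tool shift 0.0716 0.3682 0.0714
p.2 [ 0.5298 -0.1707  0.108 ] tool shift 0.0704 0.3684 0.0794
p.1 [ 0.529  -0.1707  0.0996] tool shift 0.0696 0.3685 0.0878
p0 [ 0.5287 -0.1707  0.091 ] tool shift 0.0693 0.3686 0.0964
press6 [ 0.5299 -0.1707  0.0872] tool shift 0.0704 0.3684 0.1002
home [ 0.5013 -0.1692  0.0783] tool shift 0.0421 0.3726 0.1091
hover [ 0.5252 -0.1705  0.1351] tool shift 0.0111 0.3747 0.0523
touch [ 0.5311 -0.1708  0.116 ] tool shift 0.017 0.3747 0.0714
p.2 [ 0.5298 -0.1707  0.108 ] tool shift 0.0158 0.3747 0.0794
p.1 [ 0.529  -0.1707  0.0996] tool shift 0.015 0.3747 0.0878
p0 [ 0.5287 -0.1707  0.091 ] tool shift 0.0146 0.3747 0.0964
press6 [ 0.5299 -0.1707  0.0872] tool shift 0.0158 0.3747 0.1002
home [ 0.5013 -0.1692  0.0783] tool shift -0.0128 0.3747 0.1091
```

```bash
python3 -m jog '[[[-1,0.003,0.02,0,0],[-1,0.008,0.05,0,0],[-1,0.014,0.08,0,0],[-1,0.02,0.11,0,0],[-1,0.025,0.14,0,0]]]' >/dev/null
python3 -m jog '[[[-1,0.006,0.03,0,0],[-1,0.012,0.06,0,0],[-1,0.018,0.09,0,0],[-1,0.023,0.12,0,0],[-1,0.028,0.15,0,0]]]' >/dev/null
python3 -m jog '[[[-1,0.004,0.025,0.005,-0.04],[-1,0.008,0.05,0.01,-0.08],[-1,0.013,0.07,0.02,-0.12],[-1,0.013,0.079,0.03,-0.147],[-1,0.013,0.079,0.03,-0.147]]]' >/dev/null
python3 -m jog '[[[-1,0,0,0,0],[-1,0,0,0,0],[-1,0,0,0,0]]]'
python3 plan.py | sed -n '1p;9,20p'
```

```text
time: 7.47
tool_pos: [0.5267, -0.1692, 0.1594]
tool_rot: [-3.141, -0.0, -0.054]
contact_force: [-0.7, 0.3, -5.0]
opening: 0.0339
grip_force: 25.0
[ 0.5267 -0.1692  0.1594] -0.0536 turn 0.0009
hover [ 0.5252 -0.1705  0.1351] tool shift -0.0015 0.0013 0.0243
touch [ 0.5311 -0.1708  0.116 ] tool shift 0.0044 0.0013 0.0434
p.2 [ 0.5298 -0.1707  0.108 ] tool shift 0.0032 0.0013 0.0514
p.1 [ 0.529  -0.1707  0.0996] tool shift 0.0024 0.0013 0.0598
p0 [ 0.5287 -0.1707  0.091 ] tool shift 0.002 0.0013 0.0684
press6 [ 0.5299 -0.1707  0.0872] tool shift 0.0032 0.0013 0.0722
home [ 0.5013 -0.1692  0.0783] tool shift -0.0254 0.0013 0.0811
```

```bash
python3 -m jog '[[[-1,0,0.0013,0.01,0],[-1,0.002,0.0013,0.02,0],[-1,0.004,0.0013,0.03,0],[-1,0.0044,0.0013,0.036,0],[-1,0.0044,0.0013,0.04,0]]]' >/dev/null
python3 -m jog '[[[-1,0,0,0,0],[-1,0,0,0,0],[-1,0,0,0,0],[-1,0,0,0,0]]]'
python3 - <<'E'
from h import *
s=robot.observe();im=robot.read_camera("wrist")[:,:,::-1];cv2.imwrite("pics/w5.png",im);v=np.r_[s["tool_pos"],s["tool_rot"]];np.save("w5.npy",v);print(v)
cv2.imwrite("pics/w5v.png",cv2.resize(im[70:290,130:430],(800,587),interpolation=cv2.INTER_CUBIC))
C=cam("wrist",s)
import plan
print("stud pred",proj(C,plan.A@[0,plan.SY,.02]+plan.t))
E
python3 plan.py | sed -n '1p;9,20p'
```

```text
time: 8.22
tool_pos: [0.5311, -0.1719, 0.1197]
tool_rot: [3.141, -0.001, -0.054]
contact_force: [0.3, 0.8, -5.1]
opening: 0.0333
grip_force: 25.0
[ 5.31092309e-01 -1.71898416e-01  1.19736684e-01  3.14112584e+00
 -9.51219106e-04 -5.42727829e-02]
stud pred [[277.74443478 173.81215731]]
[ 0.5311 -0.1719  0.1197] -0.0543 turn 0.0002
hover [ 0.5252 -0.1705  0.1351] tool shift -0.006 -0.0011 -0.0154
touch [ 0.5311 -0.1708  0.116 ] tool shift -0.0001 -0.0011 0.0037
p.2 [ 0.5298 -0.1707  0.108 ] tool shift -0.0013 -0.0011 0.0117
p.1 [ 0.529  -0.1707  0.0996] tool shift -0.0021 -0.0011 0.0201
p0 [ 0.5287 -0.1707  0.091 ] tool shift -0.0024 -0.0011 0.0287
press6 [ 0.5299 -0.1707  0.0872] tool shift -0.0013 -0.0011 0.0326
home [ 0.5013 -0.1692  0.0783] tool shift -0.0299 -0.0011 0.0414
```

View pics/w5v.png

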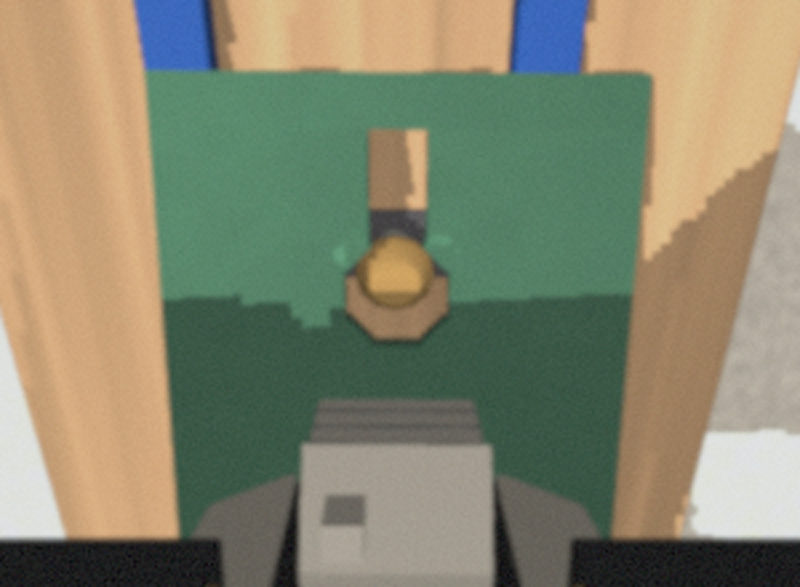

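The view shows the stud head at crop (396,270) inside the octagon, whose centre is at about (397,291). Laterally it is aligned to 0.3 mm. Fore and aft, the offset fits the remaining height. Now I'll lower it slowly and let the plate pivot on the rails.

```bash
python3 -m jog '[[[-1,0.0003,0,0.001,0],[-1,0.0003,0,0.002,0],[-1,0.0003,0,0.003,0],[-1,0.0003,0,0.004,0],[-1,0.0003,0,0.005,0]]]' | sed -n '2p;4p'
python3 -m jog '[[[-1,-0.0001,0,0.001,0],[-1,-0.0003,0,0.002,0],[-1,-0.0005,0,0.003,0],[-1,-0.0006,0,0.004,0],[-1,-0.0007,0,0.005,0]]]'| sed -n '2p;4p'
```

```text
tool_pos: [0.5308, -0.1718, 0.1143]
contact_force: [-3.4, 0.5, -0.8]
tool_pos: [0.5297, -0.1717, 0.1091]
contact_force: [-5.1, -0.5, -0.0]
```

```bash
python3 -m jog '[[[-1,-0.0002,0,0.001,0],[-1,-0.0003,0,0.002,0],[-1,-0.0004,0,0.003,0],[-1,-0.0005,0,0.004,0],[-1,-0.0006,0,0.005,0]]]' | sed -n '2p;4p'
python3 -m jog '[[[-1,0,0,0,0],[-1,0,0,0,0]]]'| sed -n '2p;4p'
python3 - <<'E'
from h import *
im=robot.read_camera("wrist")[:,:,::-1];cv2.imwrite("pics/w6.png",im)
cv2.imwrite("pics/w6v.png",cv2.resize(im[70:290,130:430],(800,587),interpolation=cv2.INTER_CUBIC))
E
```

```text
tool_pos: [0.5289, -0.1716, 0.104]
contact_force: [-6.7, 0.2, 1.0]
tool_pos: [0.5289, -0.1716, 0.104]
contact_force: [-6.9, -0.8, -1.0]
```

View pics/w6v.png

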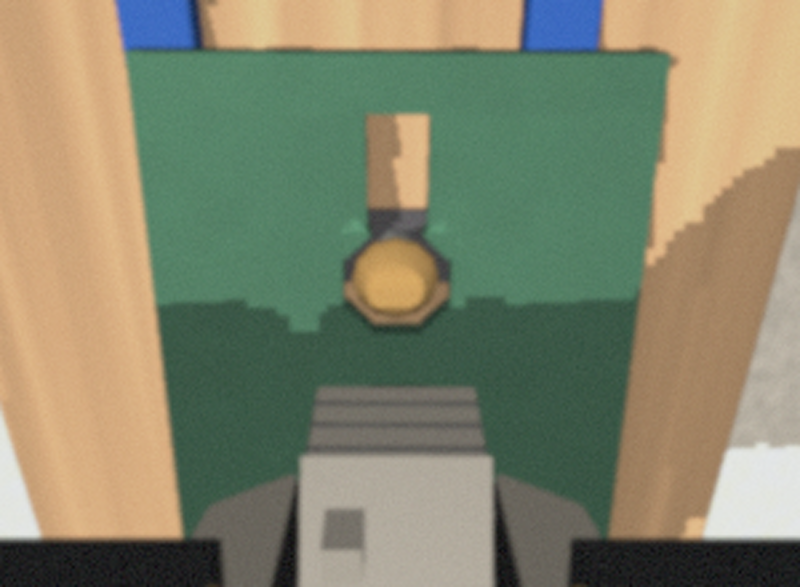

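The plate is pivoting in the grip as intended. The stud head at (396,275) is entering the octagon, centred near (397,280). I'll carry on down.

```bash
python3 -m jog '[[[-1,-0.0001,0,0.001,0],[-1,-0.0002,0,0.002,0],[-1,-0.0002,0,0.003,0],[-1,-0.0002,0,0.004,0],[-1,-0.0002,0,0.005,0]]]' | sed -n '2p;4p'
python3 -m jog '[[[-1,0,0,0.001,0],[-1,-0.0001,0,0.002,0],[-1,-0.0001,0,0.003,0],[-1,-0.0001,0,0.004,0],[-1,-0.0001,0,0.005,0]]]' | sed -n '2p;4p'
python3 -m jog '[[[-1,0,0,0.0005,0],[-1,0,0,0.001,0],[-1,0,0,0.0015,0],[-1,0,0,0.002,0],[-1,0,0,0.002,0]]]' | sed -n '2p;4p'
```

```text
tool_pos: [0.5286, -0.1715, 0.0989]
contact_force: [-7.1, -0.6, 0.5]
tool_pos: [0.528, -0.1714, 0.0938]
contact_force: [-6.8, -0.5, 1.2]
tool_pos: [0.528, -0.1714, 0.0917]
contact_force: [-8.0, 0.0, -0.3]
```

```bash
python3 -m jog '[[[-1,0,0,0.0005,0],[-1,0.0001,0,0.001,0],[-1,0.0002,0,0.0015,0],[-1,0.0003,0,0.0015,0]]]' | sed -n '2p;4p'
python3 -m jog '[[[-1,0.0001,0,0.0005,0],[-1,0.0003,0,0.001,0],[-1,0.0004,0,0.0015,0],[-1,0.0004,0,0.0015,0]]]' | sed -n '2p;4p'
python3 -m jog '[[[-1,0.0001,0,0.0005,0],[-1,0.0003,0,0.001,0],[-1,0.0004,0,0.0015,0],[-1,0.0004,0,0.0015,0]]]' | sed -n '2p;4p'
```

```text
tool_pos: [0.5285, -0.1714, 0.0902]
contact_force: [-6.4, 0.0, -2.3]
tool_pos: [0.529, -0.1714, 0.089]
contact_force: [-7.7, 0.3, 2.2]
tool_pos: [0.5293, -0.1715, 0.0878]
contact_force: [-8.3, 1.3, 4.1]
```

```bash
python3 -m jog '[[[-1,0.0002,0,0.0006,0],[-1,-0.0015,0,0.0012,0],[-1,-0.0034,0,0.0018,0],[-1,-0.0053,0,0.0024,0],[-1,-0.0072,0,0.0029,0]]]' | sed -n '2p;4p'
python3 -m jog '[[[-1,0,0,0,0],[-1,0,0,0,0]]]' | sed -n '2p;4p'
```

```text
tool_pos: [0.5271, -0.172, 0.0872]
contact_force: [3.9, 1.1, 7.0]
tool_pos: [0.5267, -0.172, 0.0871]
contact_force: [2.0, 0.6, 7.7]
```

```bash
python3 -m jog '[[[-1,-0.001,0,0.0003,0],[-1,-0.002,0,0.0006,0],[-1,-0.003,0,0.0009,0]]]' | sed -n '2p;4p'
python3 -m jog '[[[-1,0,0,0,0],[-1,0,0,0,0]]]' | sed -n '2p;4p'
python3 -c "
from cell import robot
s=robot.observe();print(s['qpos'],s['torque'],s['contact_force'],s['tool_rot'],s['opening'])"
```

```text
tool_pos: [0.5242, -0.1722, 0.0864]
contact_force: [4.2, -0.3, 8.0]
tool_pos: [0.524, -0.1722, 0.0862]
contact_force: [3.0, 0.4, 7.8]
[-4.57154464e-01  5.13466056e-01  1.62738443e+00  1.43719860e-03
  9.91626134e-01  1.16735867e+00] [ 0.21600829 -0.59034757  0.01735526] [3.02116538 0.39730382 7.80751739] [ 3.1391268  -0.00885873 -0.05448703] 0.03365357147641994
```

```bash
python3 -m jog '[[[-1,-0.0019,0,0.0006,0],[-1,-0.0038,0,0.0012,0],[-1,-0.0057,0,0.0018,0],[-1,-0.0076,0,0.0024,0],[-1,-0.0076,0,0.0024,0]]]' | sed -n '2p;4p'
python3 -m jog '[[[-1,-0.0019,0,0.0006,0],[-1,-0.0038,0,0.0012,0],[-1,-0.0057,0,0.0018,0],[-1,-0.0076,0,0.0024,0],[-1,-0.0076,0,0.0024,0]]]' | sed -n '2p;4p'
```

```text
tool_pos: [0.5162, -0.1719, 0.0838]
contact_force: [1.6, -0.0, 8.1]
tool_pos: [0.5087, -0.1716, 0.0814]
contact_force: [2.2, 0.3, 7.9]
```

```bash
python3 -m jog '[[[-1,-0.0015,0,0.0005,0],[-1,-0.003,0,0.001,0],[-1,-0.0045,0,0.0014,0],[-1,-0.006,0,0.0019,0],[-1,-0.006,0,0.0019,0]]]' | sed -n '2p;4p'
python3 -m jog '[[[-1,-0.0007,0,0.0002,0],[-1,-0.0014,0,0.0004,0],[-1,-0.002,0,0.0006,0],[-1,-0.002,0,0.0006,0]]]' | sed -n '2p;4p'
python3 -m jog '[[[-1,-0.0007,0,0.0002,0],[-1,-0.0014,0,0.0004,0],[-1,-0.002,0,0.0006,0],[-1,-0.002,0,0.0006,0]]]' | sed -n '2p;4p'
```

```text
tool_pos: [0.5028, -0.1713, 0.0795]
contact_force: [2.8, -0.4, 7.2]
tool_pos: [0.5011, -0.1712, 0.0789]
contact_force: [3.6, -0.1, 5.9]
tool_pos: [0.4992, -0.1711, 0.0783]
contact_force: [3.7, -0.5, 7.3]
```

```bash
python3 -m jog '[[[-1,-0.0007,0,0.0002,0],[-1,-0.0014,0,0.0004,0],[-1,-0.002,0,0.0006,0],[-1,-0.002,0,0.0006,0]]]' | sed -n '2p;4p'
python3 -m jog '[[[-1,-0.0007,0,0.0002,0],[-1,-0.0014,0,0.0004,0],[-1,-0.002,0,0.0006,0],[-1,-0.002,0,0.0006,0]]]' | sed -n '2p;4p'
python3 - <<'E'
from h import *
im=robot.read_camera("wrist")[:,:,::-1];cv2.imwrite("pics/w7.png",im)
cv2.imwrite("pics/w7v.png",cv2.resize(im[50:270,130:430],(800,587),interpolation=cv2.INTER_CUBIC))
E
```

```text
tool_pos: [0.4973, -0.1711, 0.0777]
contact_force: [4.5, 0.0, 6.0]
tool_pos: [0.4967, -0.1711, 0.0774]
contact_force: [7.8, 0.8, 3.7]
```

View pics/w7v.png

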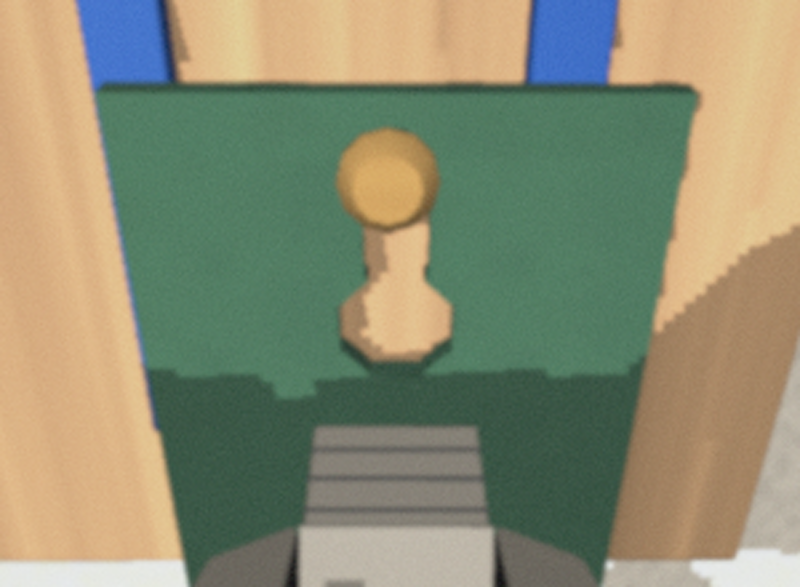

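The stud head at (388,178) is over the closed end of the slot, and the force has started to rise, which is the stop. One more gentle push will confirm it.

```bash
python3 -m jog '[[[-1,-0.0007,0,0.0003,0],[-1,-0.0014,0,0.0006,0],[-1,-0.002,0,0.001,0],[-1,-0.002,0,0.001,0]]]' | sed -n '2p;4p'
python3 -m jog '[[[-1,-0.0005,0,0.0002,0],[-1,-0.001,0,0.0003,0],[-1,-0.001,0,0.0003,0]]]' | sed -n '2p;4p'
```

```text
tool_pos: [0.4966, -0.1712, 0.077]
contact_force: [13.1, 1.9, 5.2]
tool_pos: [0.4964, -0.1713, 0.077]
contact_force: [16.4, 2.8, 5.0]
```

```bash
python3 -m jog '[[[-1,0.0005,0,-0.0007,0],[-1,0.001,0,-0.0014,0],[-1,0.001,0,-0.002,0],[-1,0.001,0,-0.002,0]]]' | sed -n '2p;4p'
python3 -m jog '[[[0.3,0,0,0,0],[0.3,0,0,0,0],[0.3,0,0,0,0],[0.3,0,0,0,0],[0.3,0,0,0,0]]]'
python3 -m jog '[[[0.3,0,0,-0.003,0],[0.3,0,0,-0.01,0],[0.3,0,0,-0.02,0],[0.3,0,0,-0.03,0],[0.3,0,0,-0.045,0]]]' | sed -n '2p;4p'
python3 -m jog '[[[0.3,0,0,-0.02,0],[0.3,0,0,-0.04,0],[0.3,0,0,-0.06,0],[0.3,0,0,-0.08,0],[0.3,0,0,-0.08,0]]]' | sed -n '1,4p'
python3 -m jog '[[[0.3,0,0,0,0],[0.3,0,0,0,0]]]' | sed -n '1,4p'
python3 - <<'E'
from h import *
s=robot.observe();im=robot.read_camera("wrist")[:,:,::-1];cv2.imwrite("pics/w8.png",im);print(s["tool_pos"])
import plan
C=cam("wrist",s)
for n,P in(("shank-top",[0,plan.SY,.02]),("slot end top",[.004,plan.SY,.014]),("TL",[.015,plan.SY+.05,.014]),("TR",[.015,plan.SY-.05,.014])): print(n,proj(C,plan.A@P+plan.t))
m=mask(im,60,88,70,20);h=hulls(m,300)[0];print(cv2.boxPoints(cv2.minAreaRect(h.astype(np.float32))),cv2.approxPolyDP(h.astype(np.float32),4,True)[:,0])
E
```

```text
tool_pos: [0.4966, -0.1712, 0.0785]
contact_force: [15.0, 0.9, 0.9]
time: 16.95
tool_pos: [0.4891, -0.1695, 0.0754]
tool_rot: [-3.142, 0.0, -0.054]
contact_force: [-0.1, -0.3, -0.3]
opening: 0.0588
grip_force: 0.0
tool_pos: [0.489, -0.1694, 0.1213]
contact_force: [-0.1, 0.5, 0.2]
time: 17.78
tool_pos: [0.4913, -0.1705, 0.2058]
tool_rot: [3.138, -0.008, -0.054]
contact_force: [0.2, -0.8, 0.5]
time: 17.95
tool_pos: [0.489, -0.1693, 0.2005]
tool_rot: [3.142, 0.0, -0.054]
contact_force: [0.1, 0.3, -0.6]
[ 0.48895379 -0.16930781  0.20047798]
shank-top [[278.40029753  98.75985602]]
slot end top [[278.4122271   91.31800766]]
TL [[213.85015661  76.84732497]]
TR [[343.03288115  76.99444619]]
[[217. 212.]
 [217.  78.]
 [342.  78.]
 [342. 212.]] [[342.  80.]
 [327. 212.]
 [231. 212.]
 [217.  79.]]
```

View pics/w8.png

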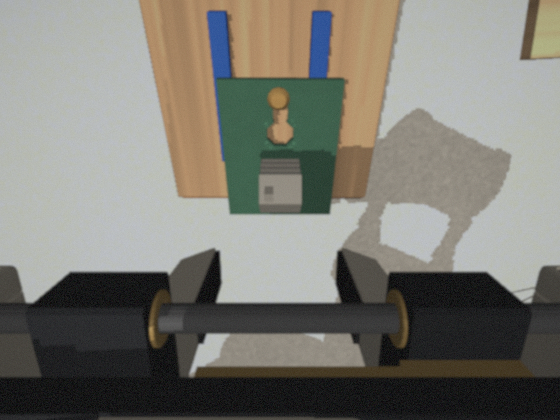

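The plate sits home: its top edge is at row 78 against 77 predicted, the stud head at (278,98) is at the slot end, and the gripper is clear. I'm handing it in.

```bash
python3 -c "
from cell import robot
print(robot.hand_in())"
```

```text
the job is handed in; nothing more can be done
None
```

I mounted the green carrier plate on the stand, slid it fully home under the stud head, released it and handed the job in at about 18 s; the hand-in gave no verdict back. Measured contact force stayed below about 20 N, and the pots and red look-alikes were left alone.

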